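# Clear the microscope bench: turn tube labels up and sort the accessories

## Task

Clear the loose accessories off the microscope bench: the slide mailers go in the deep square box, the microscope objectives in the round dish and the amber sample tubes in the long low tray. Before any tube goes in the tray, roll every tube along the bench until its paper label faces up and let it lie there, so that all the tubes on the bench show their labels at once; then lay them in the tray with the labels still facing up. Set the tubes and objectives down rather than dropping them, and leave everything else on the bench where it is.

Things in the scene. Friction and masses are not known exactly. Their poses are not given: they have to be found in the camera images.
- tube_a: sample tube: round amber cylinder 86 mm long, 32 mm in diameter, with metal end caps 14 mm wide, lying on its side. Origin at its centre (16 mm above what it lies on); x runs along the tube, z points out through the middle of the white paper label on one side of it (48 mm long, about 20 mm wide), so z points straight up when the label faces up. 50 to 95 g. May be absent.
- tube_b: sample tube: round amber cylinder 86 mm long, 32 mm in diameter, with metal end caps 14 mm wide, lying on its side. Origin at its centre (16 mm above what it lies on); x runs along the tube, z points out through the middle of the white paper label on one side of it (48 mm long, about 20 mm wide), so z points straight up when the label faces up. 50 to 95 g. May be absent.
- tube_c: sample tube: round amber cylinder 86 mm long, 32 mm in diameter, with metal end caps 14 mm wide, lying on its side. Origin at its centre (16 mm above what it lies on); x runs along the tube, z points out through the middle of the white paper label on one side of it (48 mm long, about 20 mm wide), so z points straight up when the label faces up. 50 to 95 g. May be absent.
- mailer_a: slide mailer: flat white plastic box 84 x 38 x 18 mm (x, y, z), lying flat; origin at the centre of its underside. 45 g. May be absent.
- mailer_b: slide mailer: flat white plastic box 84 x 38 x 18 mm (x, y, z), lying flat; origin at the centre of its underside. 45 g. May be absent.
- mailer_c: slide mailer: flat white plastic box 84 x 38 x 18 mm (x, y, z), lying flat; origin at the centre of its underside. 45 g. May be absent.
- objective_a: microscope objective: stepped steel cylinder 48 mm tall standing on its wide end: 34 mm in diameter up to 26 mm, then 25 mm in diameter up to 38 mm, then 16 mm in diameter. Origin at the centre of the wide end's face, z points to the narrow end. 80 to 150 g. May be absent.
- objective_b: microscope objective: stepped steel cylinder 48 mm tall standing on its wide end: 34 mm in diameter up to 26 mm, then 25 mm in diameter up to 38 mm, then 16 mm in diameter. Origin at the centre of the wide end's face, z points to the narrow end. 80 to 150 g. May be absent.
- objective_c: microscope objective: stepped steel cylinder 48 mm tall standing on its wide end: 34 mm in diameter up to 26 mm, then 25 mm in diameter up to 38 mm, then 16 mm in diameter. Origin at the centre of the wide end's face, z points to the narrow end. 80 to 150 g. May be absent.
- tray: tube tray: long low open metal tray, fixed; outside 120 x 210 x 20 mm (x, y, z), walls and floor 5 mm thick (inside 110 x 200 mm); origin at the centre of its underside.
- box: mailer box: deep grey open box, fixed; outside 140 x 160 x 50 mm (x, y, z), walls and floor 5 mm thick (inside 130 x 150 mm); origin at the centre of its underside.
- dish: objective dish: round open steel dish, fixed; outside diameter 144 mm at the foot and 150 mm at the rim, 28 mm high, wall 4 mm, floor 5 mm thick; origin at the centre of its underside.
- petri: bystander: closed glass petri dish, 57 mm in diameter, 14 mm high; origin at the centre of its underside. Leave alone.
- carton: bystander: small cardboard carton 50 x 50 x 30 mm; origin at the centre of its underside. Leave alone.
- mouse: bystander: black computer mouse 100 x 58 mm, about 33 mm high; origin at the centre of its underside. Leave alone.
- marker: bystander: marker pen 105 mm long, 14 mm thick, lying along its x; origin under its centre. Leave alone.
- washbottle: bystander: white plastic bottle, 60 mm in diameter, 120 mm high; origin at the centre of its underside. Leave alone.

How it is judged:
By the outcome, as a careful person would: the job done as asked, in the order asked, and still so for the second after the job is handed in, with the robot touching nothing.
Of tube_a, tube_b, tube_c only 2 to 2 are there at a start; the rules pass over those that are not, and their reading is None.
Of mailer_a, mailer_b, mailer_c, objective_a, objective_b, objective_c only 4 to 6 are there at a start; the rules pass over those that are not, and their reading is None.
At some moment in a run one of mailer_a, mailer_b, mailer_c, objective_a, objective_b, objective_c may be knocked a few centimetres aside while the robot is not near it.
It also fails if it takes over 210 s, if anything falls off the work surface, if the arm or the gripper's body presses on something with over 40 N, if the wrist force passes 120 N, or if a joint passes its speed limit or range.

## Robot

A 7-joint arm with a two-finger parallel gripper is mounted at the origin on the work surface. World frame = base frame: x ahead of the robot, y to its left, z up, the work surface at z = 0. Lengths are in m, angles in rad, forces in N, time in s.
With the tool pointing down it reaches from about 0.35 to 0.9 m from the base axis. Payload 8.1 kg.
Tool frame: the origin (TCP) lies midway between the tips of the shut fingers; the grasp point (between the pads) lies 19 mm behind it; z points along the fingers, y is the line along which they close (so a half turn about z gives the same grasp; the last joint's range is limited). The gripper opens to 85 mm and grips with 20 to 120 N. Pads are 22 mm wide; open, the fingers measure 114 mm over their backs; the gripper's body (76 mm by 85 mm) begins 54 mm behind the grasp point. The pads swing forward as they close: fully open they stand 13 mm farther back than shut.
Start: joints at [1.189, 0.434, 0.025, 1.573, -0.012, 1.134, -0.075], TCP at [0.172, -0.601, 0.231] pointing down, gripper open.
Joint ranges: [-2.62, 2.62], [-0.44, 2.09], [-1.27, 1.32], [0.08, 2.57], [-1.32, 4.46], [0.12, 2], [-2.74, 2.74]. Speed limits (rad/s): [2.22, 2.22, 3.01, 3.01, 3.14, 3.14, 3.14].

## Interface

Orientations are given as a 3x3 rotation matrix whose columns are the frame's x, y, z axes.
In Python, from station import readout, read_camera, ticket, nets gives the robot as it stands.
- The arm moves only by the shell command python3 -m pendant 'ROWS' [FORCE]. ROWS is JSON, a list that holds one entry, the list of rows, each a list of 7 numbers: the closure, from 0 (fully open) to 1 (shut), then the shift along the world's x, y, z in mm, then the turn, a rotation vector about the world's x, y, z in degrees. A call has 1 to 10 rows; each row is the pose to reach, as a shift and turn from the pose commanded when the call began; what a row does not reach only later rows make up. A row lasts 1/10 s, in which the tool goes at most 50 mm and 8.59 degrees, less where a joint would pass 70% of its speed; a pose out of reach is approached as far as the arm can. A call with a gripper value outside its range is refused whole. The fingers move at their own pace and stop on an object; FORCE is the grip in N (left out, the last holds). Time passes only in rows, so rows that repeat a pose let the fingers close. It gives the time, the measured TCP pose, the force, the opening and the grip force at its end, in the units of the state.
- readout.state(): the state, without advancing time (a new reading comes with each control period).
- read_camera(name): name is "side" or "top"; returns a dict with "pixels" (420x560x3 uint8, blue, green, red), "range_z" (420x560 float32, m along the optical axis (not along the pixel's ray), 0 where there is no reading), "intrinsics" (3x3 intrinsics, pixels), "extrinsics" (4x4, takes a point from camera to world coordinates). Camera axes: x right, y up, looking along -z (the intrinsics and any distortion apply to the point x, -y, -z); pixel columns grow to the right and rows downward; lengths in m; the calibration is good to about 2 mm. A picture is of the moment at which its call begins.
- ticket.job_done(): hands the job in; it is judged then, once.
Trained networks look in the newest picture that a camera, given by its name, has taken for a name from the list of things; names that differ only in an ending like _2 or _b are one class to them, and where a whole thing is asked for, a point or a joint stands for the part that bears it (a point fixed in the world has none). Each returns a list of dicts, best first, with "p" (0 to 1); they miss things now and then, are a little off and sometimes report something else, mostly with a low value. They report only what shows in the picture. A call takes as long as a camera call.
- nets.look_for(camera, thing): "bbox" ([left, top, right, bottom] in pixels, round what is visible of it).
- nets.regions_of(camera, thing): "mask" (420x560 bool, what is visible of it) and "bbox" ([left, top, right, bottom] in pixels, round what is visible of it).
- nets.landmark_of(camera, thing): "pixel" ([column, row] in pixels: a listed point, or the origin of a listed thing).
The state is a dict: "time": time; "qpos": joint angles; "qvel": joint speeds; "effort": joint torques, N m; "tcp_pos": TCP position; "tcp_rot": TCP orientation; "contact_force": force on the tool from outside, world axes, zero at the start; "moment": the same for the moment, N m; "gripper_width": opening from 0.0 (shut) to 1.0 (fully open); "finger_force": force on a finger pad.
Only numpy, scipy, OpenCV 4.12 (cv2) and the standard library are available. Lean on these libraries where they do the work, as an engineer would, in place of code of your own. Each camera call takes 0.05 s, during which the arm holds its last target. There are 200 camera calls.

## Working session

There is one attempt and no reset: what is moved stays moved. The work goes in short steps, Python scripts to look and compute and a shell command to move; the robot and the scene stay as the last step left them, time stands still between calls to the robot, and variables do not carry over. Pictures are saved under pics/ and viewed, at most 14 in all, crops included, and the job is handed in when it is done.

```bash
ls; mkdir -p pics
cat > h.py <<'E'
import numpy as np, cv2
from station import readout, read_camera, ticket, nets
def world(c,u,v,z=None):
    K=c["intrinsics"];T=c["extrinsics"]
    u=np.atleast_1d(u).astype(float);v=np.atleast_1d(v).astype(float)
    r=np.stack([(u-K[0,2])/K[0,0],-(v-K[1,2])/K[1,1],-np.ones_like(u)],1)
    if z is None: 
        d=c["range_z"][v.round().astype(int),u.round().astype(int)]
        return (r*d[:,None])@T[:3,:3].T+T[:3,3]
    w=r@T[:3,:3].T
    return T[:3,3]+w*((z-T[2,3])/w[:,2])[:,None]
def maskpts(c,m):
    v,u=np.nonzero(m&(c["range_z"]>0)); return world(c,u,v)
E
python3 - <<'E'
from h import *
for n in ("top","side"):
    c=read_camera(n); cv2.imwrite(f"pics/{n}0.png",c["pixels"]); print(n,c["extrinsics"].round(3).tolist(),c["intrinsics"].round(1).tolist())
    for t in "tube_a mailer_a objective_a tray box dish petri carton mouse marker washbottle".split():
        for r in nets.regions_of(n,t):
            if r["p"]<.3: continue
            P=maskpts(c,r["mask"])
            zt=np.percentile(P[:,2],95); Q=P[P[:,2]>zt-.008]
            rect=cv2.minAreaRect((Q[:,:2]*1000).astype(np.float32))
            print(t,round(r["p"],2),np.round(r["bbox"]).astype(int).tolist(),"n",len(P),"med",np.median(P,0).round(3),"ztop",zt.round(3),"rect",np.round(rect[0]),np.round(rect[1]),round(rect[2]))
print(readout.state())
E
```

```text
pics
top [[-0.026, 0.998, -0.055, 0.492], [-1.0, -0.025, 0.004, 0.026], [0.003, 0.055, 0.998, 1.453], [0.0, 0.0, 0.0, 1.0]] [[469.5, 0.0, 271.5], [0.0, 469.5, 206.4], [0.0, 0.0, 1.0]]
tube_a 0.7 [308, 211, 336, 225] n 258 med [ 0.531 -0.132  0.027] ztop 0.034 rect [ 531. -132.] [24. 84.] 13
tube_a 0.53 [322, 243, 350, 255] n 273 med [ 0.433 -0.163  0.027] ztop 0.033 rect [ 433. -166.] [85. 26.] 86
mailer_a 0.66 [249, 243, 277, 261] n 373 med [0.431 0.049 0.016] ztop 0.021 rect [431.  52.] [87. 38.] 76
mailer_a 0.61 [223, 211, 249, 226] n 348 med [0.533 0.132 0.016] ztop 0.021 rect [533. 132.] [38. 86.] 11
objective_a 0.43 [272, 211, 282, 222] n 98 med [0.537 0.007 0.033] ztop 0.047 rect [537.   7.] [17. 17.] 44
tray 0.9 [128, 228, 199, 274] n 2729 med [0.451 0.353 0.004] ztop 0.019 rect [452. 351.] [212. 120.] 82
dish 0.7 [369, 217, 419, 266] n 1867 med [ 0.456 -0.348  0.004] ztop 0.026 rect [ 457. -344.] [147. 144.] 47
petri 0.71 [166, 143, 192, 169] n 438 med [0.722 0.291 0.081] ztop 0.12 rect [730. 300.] [26. 25.] 90
petri 0.51 [213, 244, 234, 262] n 235 med [0.429 0.174 0.013] zt
[... 2928 characters left out ...]
7508457]), 'qvel': array([-0.00131304,  0.00037235,  0.00071821,  0.00158529, -0.00034772,
       -0.00101119, -0.00067941]), 'effort': array([-1.52844081e-03, -6.70281887e+01,  1.02311891e+00, -3.16554415e+01,
        1.54143077e-02,  2.26785312e-03,  1.93294102e-05]), 'tcp_pos': array([ 0.1719851 , -0.6008888 ,  0.23131192]), 'tcp_rot': array([[ 9.61407240e-01,  2.75129276e-01,  1.57400419e-05],
       [ 2.75129277e-01, -9.61407239e-01, -4.07261202e-05],
       [ 3.92764228e-06,  4.34849332e-05, -9.99999999e-01]]), 'contact_force': array([0.29033816, 0.24429588, 0.00911478]), 'moment': array([-0.05520367, -0.03994676, -0.03810861]), 'finger_force': 0.0, 'gripper_width': 0.9999205822842612}
```

Run:
```python
import cv2
a=cv2.imread("pics/top0.png")[125:285,115:430]; cv2.imwrite("pics/t1.png",cv2.resize(a,(788,400),interpolation=cv2.INTER_CUBIC))
a=cv2.imread("pics/side0.png")[100:400,150:430]; cv2.imwrite("pics/s1.png",cv2.resize(a,(560,600),interpolation=cv2.INTER_CUBIC))
```

```text
(no output)
```

View pics/t1.png

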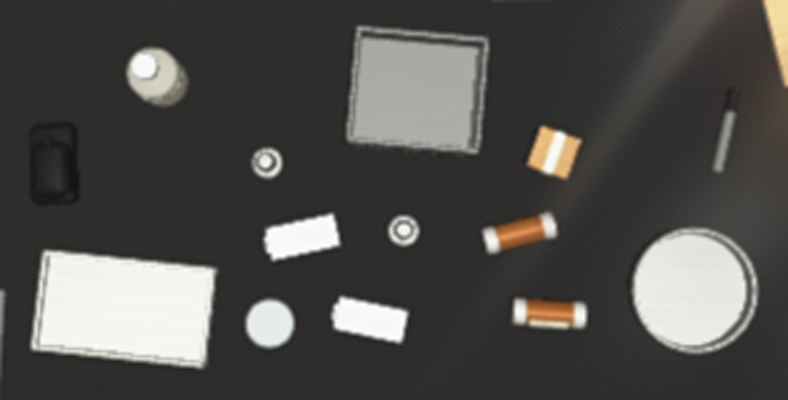

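View pics/s1.png

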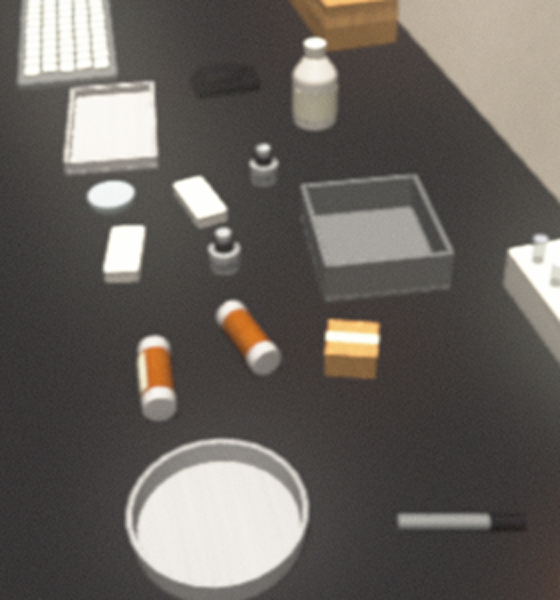

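Two tubes, two mailers and two objectives are visible. In the top crop the near tube (550,315) shows its label on the robot side. The far tube (520,232) shows no label. The side view agrees. I'll move above the far tube first.

```bash
python3 -m pendant '[[[1,368,469,-100,0,0,0],[1,368,469,-100,0,0,0],[1,368,469,-100,0,0,0],[1,368,469,-100,0,0,0],[1,368,469,-100,0,0,0],[1,368,469,-100,0,0,0],[1,368,469,-100,0,0,0],[1,368,469,-100,0,0,0],[1,368,469,-100,0,0,0],[1,368,469,-100,0,0,0]]]' 40
cat >> h.py <<'E'
def go(x,y,z,yaw=None):
    """print shift (mm) and shortest yaw turn (deg, mod 180) from the pose now to target (mm, deg)"""
    s=readout.state(); p=s["tcp_pos"]*1000; R=s["tcp_rot"]
    a=np.degrees(np.arctan2(R[1,0],R[0,0])); d=0 if yaw is None else (yaw-a+90)%180-90
    print("t",round(s["time"],1),"tcp",p.round(1),"yaw",a.round(1),"shift",(np.array([x,y,z])-p).round(1),"turn",round(float(d),1),"q7",s["qpos"][6].round(2),"F",s["contact_force"].round(1),"w",round(s["gripper_width"],2),"grip",round(s["finger_force"],1))
E
python3 -c "
from h import *
go(540,-132,40,13)"
```

```text
time: 2.2
tcp_pos: [0.4775, -0.2114, 0.1486]
tcp_rot: [[0.961, 0.275, 0.001], [0.275, -0.961, -0.0], [0.001, 0.001, -1.0]]
contact_force: [0.8, -0.8, 0.3]
gripper_width: -0.003
finger_force: 0.0
t 2.2 tcp [ 477.5 -211.4  148.6] yaw 16.0 shift [  62.5   79.4 -108.6] turn -3.0 q7 -1.05 F [ 0.8 -0.8  0.3] w -0.0 grip 0.0
```

```bash
python3 -m pendant '[[[1,62,79,-104,0,0,-3],[1,62,79,-104,0,0,-3],[1,62,79,-104,0,0,-3],[1,62,79,-104,0,0,-3],[1,62,79,-104,0,0,-3],[1,62,79,-104,0,0,-3]]]'
python3 -c "
from h import *
go(541,-132,33,13)"
```

```text
time: 2.8
tcp_pos: [0.5384, -0.1353, 0.0454]
tcp_rot: [[0.975, 0.223, 0.001], [0.223, -0.975, -0.001], [0.0, 0.001, -1.0]]
contact_force: [-0.1, -0.5, 0.0]
gripper_width: -0.002
finger_force: 0.0
t 2.8 tcp [ 538.4 -135.3   45.4] yaw 12.9 shift [  2.6   3.3 -12.4] turn 0.1 q7 -1.31 F [-0.1 -0.5  0. ] w -0.0 grip 0.0
```

```bash
python3 -m pendant '[[[1,2,2,-8,0,0,0],[1,2,2,-12,0,0,0],[1,2,2,-13,0,0,0],[1,2,2,-13,0,0,0]]]' | egrep 'pos|force'
python3 -m pendant '[[[1,0,0,-1,0,0,0],[1,0,0,-1,0,0,0]]]'| egrep 'pos|force'
```

```text
tcp_pos: [0.5408, -0.1325, 0.032]
contact_force: [0.5, -0.6, 1.2]
finger_force: 0.9
tcp_pos: [0.5417, -0.1323, 0.0317]
contact_force: [0.8, -0.6, 8.7]
finger_force: 4.3
```

```bash
python3 -m pendant '[[[1,-5,-1,0,0,0,0],[1,-10,-2,0,0,0,0],[1,-15,-3.5,0,0,0,0],[1,-20,-4.5,0,0,0,0],[1,-25,-6,0,0,0,0],[1,-30,-7,0,0,0,0],[1,-34,-8,0,0,0,0],[1,-34,-8,0,0,0,0],[1,-34,-8,4,0,0,0],[1,-34,-8,15,0,0,0]]]'| egrep 'pos|force'
python3 -m pendant '[[[1,0,60,90,0,0,0],[1,0,120,90,0,0,0],[1,0,140,90,0,0,0],[1,0,140,90,0,0,0],[1,0,140,90,0,0,0]]]'| egrep 'pos|force'
cat >> h.py <<'E'
def tubes(n):
    c=read_camera(n); out=[]
    for r in nets.regions_of(n,"tube_a"):
        if r["p"]<.3: continue
        P=maskpts(c,r["mask"]); Q=P[P[:,2]>.02]
        rect=cv2.minAreaRect((Q[:,:2]*1000).astype(np.float32)); b=cv2.boxPoints(rect)
        e=max([b[1]-b[0],b[2]-b[1]],key=np.linalg.norm); e=e/np.linalg.norm(e); e*=np.sign(e[1])
        nn=np.array([e[1],-e[0]]); ce=np.array(rect[0])
        v,u=np.nonzero(r["mask"]&(c["range_z"]>0)); px=c["pixels"][v,u].astype(int)
        X=P*1000; d=X[:,:2]-ce; al=d@e; pe=d@nn
        lab=(px[:,0]>90)&(abs(al)<22)&(X[:,2]>3)
        th=np.degrees(np.arctan2(pe,X[:,2]-16)) 
        print(n,round(r["p"],2),"c",ce.round(),"size",np.round(rect[1]),"axis",np.degrees(np.arctan2(e[1],e[0])).round(1),"label n",lab.sum(),"of",(abs(al)<22).sum(), "perp pct",np.percentile(pe[lab],[5,50,95]).round(1) if lab.any() else "", "theta",np.percentile(th[lab],[5,50,95]).round() if lab.any() else "")
    return c
E
python3 - <<'E'
from h import *
ims=[]
for n in ("top","side"):
    c=tubes(n); im=c["pixels"]; a=im[200:265,295:360] if n=="top" else im[240:320,205:305]
    ims.append(cv2.resize(a,(400,400),interpolation=cv2.INTER_CUBIC))
cv2.imwrite("pics/r1.png",np.hstack(ims))
E
```

```text
tcp_pos: [0.5055, -0.1399, 0.0454]
contact_force: [0.2, -0.0, -0.6]
finger_force: 0.0
tcp_pos: [0.5071, 0.0044, 0.1377]
contact_force: [-0.3, -0.3, -0.8]
finger_force: 0.0
top 0.63 c [ 516. -137.] size [30. 85.] axis 104.7 label n 26 of 140 perp pct [ 8.9 11.4 14.2] theta [33. 59. 84.]
top 0.52 c [ 433. -167.] size [86. 31.] axis 84.5 label n 43 of 156 perp pct [-15.9 -11.7  -7.7] theta [-91. -51. -29.]
side 0.88 c [ 517. -142.] size [29. 87.] axis 103.2 label n 23 of 237 perp pct [ 9.8 12.2 13.8] theta [43. 54. 62.]
side 0.83 c [ 435. -170.] size [88. 30.] axis 86.0 label n 56 of 246 perp pct [-14.7 -11.6  -8.6] theta [-73. -50. -39.]
```

View pics/r1.png

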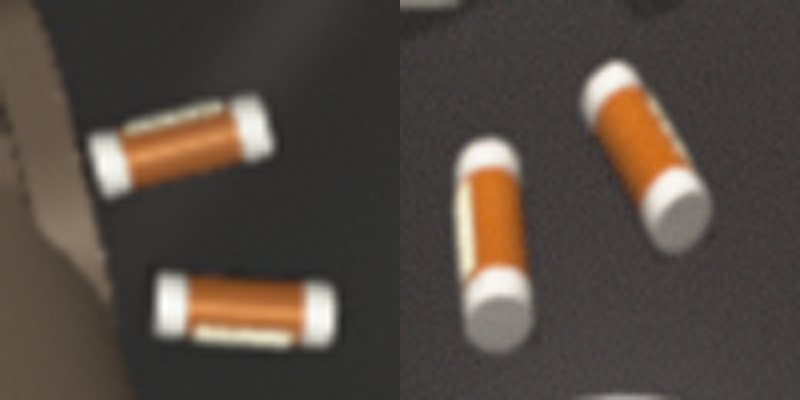

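```bash
python3 -m pendant '[[[1,19,-60,0,0,0,1],[1,19,-110,-40,0,0,1],[1,19,-141,-80,0,0,1],[1,19,-141,-93,0,0,1],[1,19,-141,-93,0,0,1],[1,19,-141,-93,0,0,1],[1,19,-141,-93,0,0,1]]]'| egrep 'pos|force'
python3 -c "
from h import *
go(526.5,-136.5,31,14)"
```

```text
tcp_pos: [0.5261, -0.1402, 0.0436]
contact_force: [0.1, -1.3, 0.4]
finger_force: 0.0
t 5.8 tcp [ 526.1 -140.2   43.6] yaw 14.0 shift [  0.4   3.7 -12.6] turn -0.0 q7 -1.27 F [ 0.1 -1.3  0.4] w 0.0 grip 0.0
```

```bash
python3 -m pendant '[[[1,0.5,2,-8,0,0,0],[1,0.5,2,-11,0,0,0],[1,0.5,2,-12.5,0,0,0],[1,0.5,2,-12.5,0,0,0]]]' | egrep 'pos|force'
python3 -m pendant '[[[1,-5,-1,0,0,0,0],[1,-10,-2,0,0,0,0],[1,-15,-3.5,0,0,0,0],[1,-20,-4.5,0,0,0,0],[1,-25,-6,0,0,0,0],[1,-30,-7,0,0,0,0],[1,-35,-8,0,0,0,0],[1,-38,-9,0,0,0,0],[1,-38,-9,0,0,0,0],[1,-38,-9,6,0,0,0]]]'| egrep 'pos|force'
python3 -m pendant '[[[1,0,0,25,0,0,0],[1,-30,-30,25,0,0,-8],[1,-62,-30,25,0,0,-16],[1,-62,-30,12,0,0,-17],[1,-62,-30,12,0,0,-17],[1,-62,-30,12,0,0,-17]]]'| egrep 'pos|force'
python3 -c "
from h import *
go(424.5,-168,31,-4)"
```

```text
tcp_pos: [0.5276, -0.1376, 0.0312]
contact_force: [0.1, 2.6, 7.4]
finger_force: 4.0
tcp_pos: [0.4881, -0.147, 0.0365]
contact_force: [-0.8, -0.1, 0.3]
finger_force: 0.0
tcp_pos: [0.4266, -0.1777, 0.0484]
contact_force: [-0.1, -0.7, 0.5]
finger_force: 0.0
t 7.8 tcp [ 426.6 -177.7   48.4] yaw -2.9 shift [ -2.1   9.7 -17.4] turn -1.1 q7 -1.4 F [-0.1 -0.7  0.5] w 0.0 grip 0.0
```

```bash
python3 -m pendant '[[[1,-2,9,-8,0,0,-1.5],[1,-2,9,-13,0,0,-1.5],[1,-2,9,-16,0,0,-1.5],[1,-2,9,-17,0,0,-1.5],[1,-2,9,-17.5,0,0,-1.5],[1,-2,9,-17.5,0,0,-1.5]]]' | egrep 'pos|force'
python3 -m pendant '[[[1,5,0,0,0,0,0],[1,10,-0.5,0,0,0,0],[1,15,-1,0,0,0,0],[1,20,-1.5,0,0,0,0],[1,25,-2,0,0,0,0],[1,30,-2.5,0,0,0,0],[1,34,-3,0,0,0,0],[1,37,-3,0,0,0,0],[1,37,-3,0,0,0,0],[1,37,-3,6,0,0,0]]]'| egrep 'pos|force'
python3 -m pendant '[[[1,0,0,40,0,0,0],[1,0,50,90,0,0,0],[1,0,100,90,0,0,0],[1,0,150,90,0,0,0],[1,0,150,90,0,0,0],[1,0,150,90,0,0,0]]]'| egrep 'pos|force'
python3 - <<'E'
from h import *
ims=[]
for n in ("top","side"):
    c=tubes(n); im=c["pixels"]; a=im[200:265,295:360] if n=="top" else im[240:320,205:305]
    ims.append(cv2.resize(a,(400,400),interpolation=cv2.INTER_CUBIC))
cv2.imwrite("pics/r2.png",np.hstack(ims))
E
```

```text
tcp_pos: [0.4258, -0.1689, 0.0317]
contact_force: [0.4, 3.1, 12.9]
finger_force: 6.5
tcp_pos: [0.4613, -0.1722, 0.0367]
contact_force: [-0.0, 0.5, -0.2]
finger_force: 0.0
tcp_pos: [0.4611, -0.019, 0.1273]
contact_force: [0.4, -0.2, 0.2]
finger_force: 0.0
top 0.66 c [ 499. -150.] size [27. 66.] axis 104.3 label n 107 of 129 perp pct [-8.  2. 12.] theta [-38.   8.  65.]
side 0.78 c [ 498. -145.] size [29. 90.] axis 103.4 label n 149 of 253 perp pct [-6.8  1.2 11.6] theta [-28.   4.  48.]
side 0.6 c [ 454. -173.] size [84. 29.] axis 85.1 label n 193 of 235 perp pct [-12.3  -2.    7.7] theta [-59.  -8.  34.]
side 0.43 c [428.  26.] size [0. 0.] axis nan label n 0 of 0 perp pct  theta h.py:25: RuntimeWarning: invalid value encountered in divide
  e=max([b[1]-b[0],b[2]-b[1]],key=np.linalg.norm); e=e/np.linalg.norm(e); e*=np.sign(e[1])
```

View pics/r2.png

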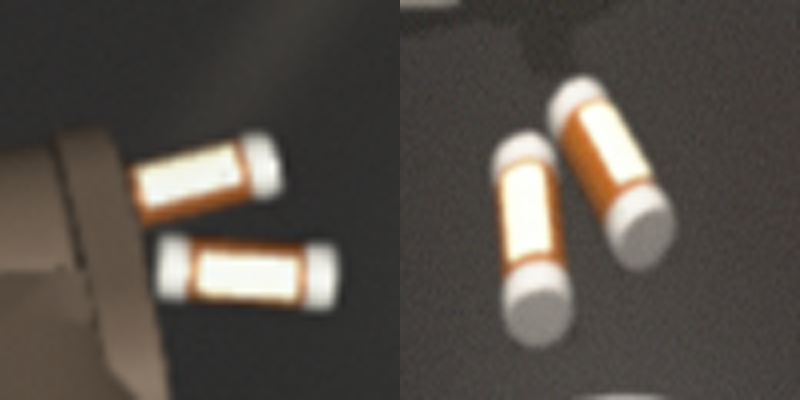

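```bash
python3 -m pendant '[[[1,40,-50,0,0,0,8],[1,40,-90,-30,0,0,16],[1,40,-121,-70,0,0,18],[1,40,-121,-86,0,0,18],[1,40,-121,-86,0,0,18],[1,40,-121,-92,0,0,18],[1,40,-121,-94,0,0,18],[1,40,-121,-94,0,0,18]]]'| egrep 'pos|force'
python3 -c "
from h import *
go(501,-142,31,14)"
```

```text
tcp_pos: [0.5015, -0.1421, 0.0335]
contact_force: [0.2, 0.1, 0.5]
finger_force: 0.0
t 11.0 tcp [ 501.5 -142.1   33.5] yaw 13.5 shift [-0.5  0.1 -2.5] turn 0.5 q7 -1.26 F [0.2 0.1 0.5] w -0.0 grip 0.0
```

```bash
python3 -m pendant '[[[1,0,0,-2,0,0,0],[1,0,0,-2.5,0,0,0],[1,0,0,-2.5,0,0,0],[1,-3,-0.7,-2.5,0,0,0],[1,-6,-1.5,-2.5,0,0,0],[1,-6,-1.5,-2.5,0,0,0],[1,-6,-1.5,4,0,0,0],[1,-6,-1.5,40,0,0,0]]]'| egrep 'pos|force'
python3 -m pendant '[[[1,0,50,50,0,0,0],[1,0,100,90,0,0,0],[1,0,150,90,0,0,0],[1,0,200,90,0,0,0],[1,0,250,90,0,0,0],[1,0,250,90,0,0,0],[1,0,250,90,0,0,0]]]'| egrep 'pos|force'
python3 - <<'E'
from h import *
ims=[]
for n in ("top","side"):
    c=tubes(n); im=c["pixels"]; a=im[200:265,295:360] if n=="top" else im[240:320,205:305]
    ims.append(cv2.resize(a,(400,400),interpolation=cv2.INTER_CUBIC))
cv2.imwrite("pics/r3.png",np.hstack(ims))
E
```

```text
tcp_pos: [0.4928, -0.1437, 0.071]
contact_force: [0.4, -0.3, -0.1]
finger_force: 0.0
tcp_pos: [0.4945, 0.1113, 0.1637]
contact_force: [-0.1, -0.3, -0.1]
finger_force: 0.0
top 0.53 c [ 452. -169.] size [86. 31.] axis 85.4 label n 119 of 142 perp pct [-13.   -1.7   8.7] theta [-61.  -6.  38.]
top 0.51 c [ 493. -143.] size [29. 86.] axis 103.7 label n 113 of 141 perp pct [-9.1  1.6 11.8] theta [-40.   6.  54.]
side 0.96 c [ 454. -172.] size [89. 30.] axis 85.3 label n 185 of 242 perp pct [-12.8  -2.2   8.2] theta [-65.  -9.  35.]
side 0.58 c [ 492. -145.] size [33. 90.] axis 102.3 label n 158 of 236 perp pct [-6.   1.8 11.5] theta [-30.   7.  43.]
```

View pics/r3.png

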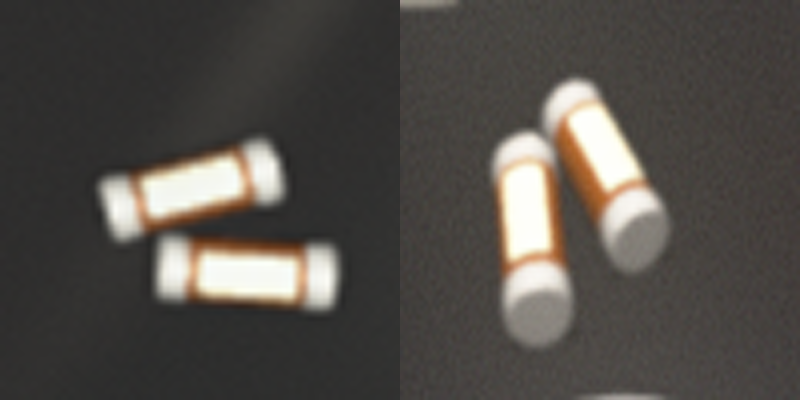

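```bash
python3 -m pendant '[[[0.55,-5,-35,0,0,0,8],[0.55,-10,-70,-10,0,0,16],[0.55,-15,-105,-20,0,0,24],[0.55,-20,-140,-30,0,0,32],[0.55,-25,-175,-40,0,0,40],[0.55,-30,-210,-50,0,0,48],[0.55,-35,-245,-60,0,0,56],[0.55,-40,-280,-72,0,0,64],[0.55,-44,-312,-84,0,0,72],[0.55,-44,-312,-84,0,0,72]]]' 40| egrep 'pos|force'
python3 -m pendant '[[[0.55,0,0,0,0,0,0],[0.55,0,0,0,0,0,0]]]'| egrep 'pos|force'
python3 -c "
from h import *
go(450.5,-201.5,45,85.2)"
```

```text
tcp_pos: [0.4475, -0.2131, 0.077]
contact_force: [-0.7, -0.1, -0.5]
finger_force: 0.0
tcp_pos: [0.4507, -0.2063, 0.0788]
contact_force: [-0.2, 0.4, -0.1]
finger_force: 0.0
t 13.9 tcp [ 450.7 -206.3   78.8] yaw 85.4 shift [ -0.2   4.8 -33.8] turn -0.2 q7 -0.01 F [-0.2  0.4 -0.1] w 0.45 grip 0.0
```

```bash
python3 -m pendant '[[[0.55,0,4,-35,0,0,0],[0.55,0,4,-50,0,0,0],[0.55,0,4,-60,0,0,0],[0.55,0,4,-68,0,0,0],[0.55,0,4,-75,0,0,0],[0.55,0,4,-75,0,0,0],[0.55,0,4,-75,0,0,0]]]' 40| egrep 'pos|force'
python3 -m pendant '[[[0.75,0,0,0,0,0,0],[0.75,0,0,0,0,0,0],[0.75,0,0,0,0,0,0],[0.75,0,0,0,0,0,0],[0.75,0,0,0,0,0,0]]]' 40
```

```text
tcp_pos: [0.4512, -0.2025, 0.0039]
contact_force: [-0.0, -1.2, -0.7]
finger_force: 0.0
time: 15.1
tcp_pos: [0.4512, -0.2026, 0.0042]
tcp_rot: [[0.079, 0.997, 0.001], [0.997, -0.079, -0.0], [-0.0, 0.001, -1.0]]
contact_force: [-1.5, 0.8, 7.0]
gripper_width: 0.357
finger_force: 39.3
```

```bash
python3 -m pendant '[[[0.75,0,0,10,0,0,0],[0.75,0,0,35,0,0,0],[0.75,0,0,75,0,0,0],[0.75,0,0,95,0,0,0],[0.75,0,0,95,0,0,0]]]' | egrep 'pos|force|width'
python3 - <<'E'
from h import *
ims=[]
for n in ("top","side"):
    c=tubes(n); im=c["pixels"]; a=im[200:265,295:360] if n=="top" else im[240:320,205:305]
    ims.append(cv2.resize(a,(400,400),interpolation=cv2.INTER_CUBIC))
cv2.imwrite("pics/r4.png",np.hstack(ims))
E
```

```text
tcp_pos: [0.4528, -0.2031, 0.102]
contact_force: [-0.4, -0.2, -1.3]
gripper_width: 0.357
finger_force: 39.8
top 0.82 c [ 493. -143.] size [30. 86.] axis 102.6 label n 98 of 145 perp pct [-8.2  1.  10.1] theta [-33.   4.  39.]
top 0.59 c [631. 434.] size [52. 92.] axis 179.2 label n 0 of 265 perp pct  theta 
top 0.48 c [ 456. -154.] size [57. 28.] axis 82.2 label n 111 of 157 perp pct [-11.   -1.5   8.1] theta [-6. -1.  4.]
side 0.8 c [ 497. -166.] size [108.  44.] axis 85.4 label n 256 of 372 perp pct [-7.9  5.  18.2] theta [-42.  22. 127.]
side 0.71 c [ 455. -179.] size [75. 30.] axis 85.6 label n 166 of 249 perp pct [-10.7  -1.4   7.6] theta [-6. -1.  4.]
```

View pics/r4.png

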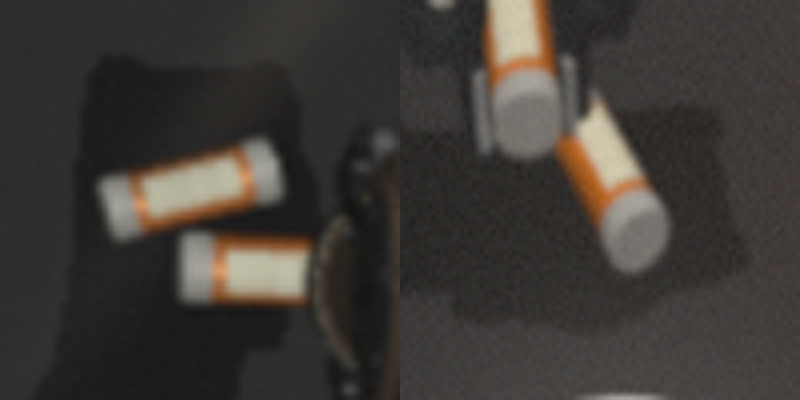

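Tube 1 is held level with its label up, and tube 2 is undisturbed. Next I'll carry tube 1 to the tray.

```bash
python3 -m pendant '[[[0.75,0,20,0,0,0,0],[0.75,0,60,0,0,0,0],[0.75,0,105,0,0,0,0],[0.75,0,150,0,0,0,0],[0.75,0,195,0,0,0,-1],[0.75,0,240,0,0,0,-2],[0.75,0,285,0,0,0,-3],[0.75,0,330,0,0,0,-3],[0.75,2,375,0,0,0,-3],[0.75,3,420,0,0,0,-3]]]' | egrep 'pos|force'
python3 -m pendant '[[[0.75,0,45,0,0,0,0],[0.75,2,85,0,0,0,0],[0.75,2,115,0,0,0,0],[0.75,2,130,0,0,0,0],[0.75,2,140,0,0,0,0],[0.75,2,140,0,0,0,0],[0.75,2,140,0,0,0,0]]]' | egrep 'pos|force'
python3 - <<'E'
from h import *
c=read_camera("side"); c=read_camera("top")
for r in nets.regions_of("top","tray")[:1]:
    P=maskpts(c,r["mask"]); P=P[(P[:,2]<.03)]*1000; R=cv2.minAreaRect(P[:,:2].astype(np.float32)); print(R, "floor",np.median(P[:,2]))
go(456,366,60,82.5)
E
```

```text
tcp_pos: [0.453, 0.219, 0.0975]
contact_force: [1.4, -0.1, -0.1]
finger_force: 39.8
tcp_pos: [0.4561, 0.3557, 0.0981]
contact_force: [-0.6, 0.2, -1.2]
finger_force: 39.8
((451.9671325683594, 350.2429504394531), (211.0232391357422, 119.69383239746094), 82.312744140625) floor 4.293111104407554
t 17.6 tcp [456.4 355.8  98.6] yaw 82.4 shift [ -0.4  10.2 -38.6] turn 0.1 q7 -1.16 F [-0.2 -0.8 -1.5] w 0.36 grip 39.8
```

```bash
python3 -m pendant '[[[0.75,-1,10,-40,0,0,0],[0.75,-1,10,-70,0,0,0],[0.75,-1,10,-80,0,0,0],[0.75,-1,10,-84,0,0,0],[0.75,-1,10,-86,0,0,0],[0.75,-1,10,-86,0,0,0]]]' | egrep 'pos|force'
python3 -c "
from h import *
go(456,367,9.5,82.4)"
```

```text
tcp_pos: [0.4555, 0.3678, 0.0137]
contact_force: [0.6, -1.0, -0.3]
finger_force: 39.8
t 18.2 tcp [455.5 367.8  13.7] yaw 82.4 shift [ 0.5 -0.8 -4.2] turn -0.0 q7 -1.24 F [ 0.6 -1.  -0.3] w 0.36 grip 39.8
```

```bash
python3 -m pendant '[[[0.75,0,0,-2,0,0,0],[0.75,0,0,-3,0,0,0],[0.75,0,0,-4,0,0,0],[0.75,0,0,-4.5,0,0,0],[0.75,0,0,-4.5,0,0,0]]]' | egrep 'pos|force'
```

```text
tcp_pos: [0.4552, 0.3677, 0.0092]
contact_force: [-1.4, -2.9, 11.6]
finger_force: 41.0
```

```bash
python3 -m pendant '[[[0.62,0,0,0.5,0,0,0],[0.5,0,0,0.5,0,0,0],[0.5,0,0,0.5,0,0,0],[0.5,0,0,15,0,0,0],[0.5,0,0,50,0,0,0],[0.5,0,0,90,0,0,0],[0.5,0,-50,90,0,0,0],[0.5,0,-100,90,0,0,0],[0.5,0,-150,90,0,0,0],[0.5,0,-200,90,0,0,0]]]' | egrep 'pos|force'
python3 - <<'E'
from h import *
for n in ("top","side"): tubes(n)
go(493,-145,90,103)
E
```

```text
tcp_pos: [0.4548, 0.1659, 0.0992]
contact_force: [0.9, 0.7, 0.3]
finger_force: 0.0
top 0.64 c [458. 401.] size [88. 30.] axis 82.7 label n 127 of 145 perp pct [-12.8  -0.6  14.1] theta [-46.  -2.  60.]
top 0.55 c [ 493. -143.] size [30. 86.] axis 103.3 label n 115 of 162 perp pct [-9.2  1.7 12.2] theta [-40.   5.  61.]
side 0.74 c [ 494. -144.] size [29. 90.] axis 103.7 label n 166 of 262 perp pct [-8.3 -0.6 11.1] theta [-39.  -2.  44.]
side 0.65 c [733. 287.] size [55. 50.] axis 25.1 label n 643 of 659 perp pct [-17.3   9.5  21.2] theta [-15.  12. 111.]
side 0.64 c [457. 289.] size [295.  28.] axis 85.7 label n 0 of 0 perp pct  theta 
side 0.3 c [631. 425.] size [86. 43.] axis 6.7 label n 0 of 211 perp pct  theta 
t 19.9 tcp [455.4 166.2  99. ] yaw 82.3 shift [  37.6 -311.2   -9. ] turn 20.7 q7 -0.87 F [-0.5  0.9 -0.3] w 0.5 grip 0.0
```

```bash
python3 -m pendant '[[[0.5,5,-45,0,0,0,3],[0.5,10,-90,0,0,0,6],[0.5,15,-135,0,0,0,9],[0.5,20,-180,0,0,0,12],[0.5,25,-225,0,0,0,16],[0.5,30,-265,-4,0,0,20],[0.5,35,-295,-9,0,0,21],[0.5,37,-310,-9,0,0,21],[0.5,37,-310,-9,0,0,21],[0.5,37,-310,-9,0,0,21]]]' | egrep 'pos|force'
python3 -m pendant '[[[0.5,0,0,-20,0,0,0],[0.5,0,0,-40,0,0,0],[0.5,0,0,-40,0,0,0]]]' | egrep 'pos|force'
python3 -c "
from h import *
go(493,-144,4,103)"
```

```text
tcp_pos: [0.4925, -0.1402, 0.0895]
contact_force: [0.5, 0.2, 0.5]
finger_force: 0.0
tcp_pos: [0.4907, -0.1396, 0.0477]
contact_force: [0.1, 1.2, -0.3]
finger_force: 0.0
t 21.2 tcp [ 490.7 -139.6   47.7] yaw 103.7 shift [  2.3  -4.4 -43.7] turn -0.7 q7 0.05 F [ 0.1  1.2 -0.3] w 0.5 grip 0.0
```

```bash
python3 -m pendant '[[[0.5,2,-4,-15,0,0,0],[0.5,2,-4,-28,0,0,0],[0.5,2,-4,-38,0,0,0],[0.5,2,-4,-44,0,0,0],[0.5,2,-4,-44,0,0,0],[0.5,2,-4,-44,0,0,0],[0.75,2,-4,-44,0,0,0],[0.75,2,-4,-44,0,0,0],[0.75,2,-4,-44,0,0,0],[0.75,2,-4,-44,0,0,0]]]' 40 | egrep 'pos|force|width'
python3 -m pendant '[[[0.75,0,0,10,0,0,0],[0.75,0,0,35,0,0,0],[0.75,0,0,75,0,0,0],[0.75,0,0,95,0,0,0],[0.75,0,20,95,0,0,0],[0.75,0,55,95,0,0,-5],[0.75,0,100,95,0,0,-10],[0.75,0,145,95,0,0,-15],[0.75,-5,190,95,0,0,-21],[0.75,-12,235,95,0,0,-21]]]' | egrep 'pos|force|width'
python3 -c "
from h import *
go(446,301,100,82.4)"
```

```text
tcp_pos: [0.4943, -0.1465, 0.0057]
contact_force: [-1.8, 1.5, 6.7]
gripper_width: 0.358
finger_force: 39.6
tcp_pos: [0.4817, 0.0903, 0.1008]
contact_force: [1.1, -0.1, -0.8]
gripper_width: 0.357
finger_force: 39.7
t 23.2 tcp [481.7  90.3 100.8] yaw 82.2 shift [-35.7 210.7  -0.8] turn 0.2 q7 -0.69 F [ 1.1 -0.1 -0.8] w 0.36 grip 39.7
```

```bash
python3 -m pendant '[[[0.75,-8,45,0,0,0,0],[0.75,-16,90,0,0,0,0],[0.75,-24,135,0,0,0,0],[0.75,-32,175,0,0,0,0],[0.75,-36,200,0,0,0,0],[0.75,-36,208,0,0,0,0],[0.75,-36,208,-30,0,0,0],[0.75,-36,208,-60,0,0,0],[0.75,-36,208,-60,0,0,0]]]' | egrep 'pos|force|width'
python3 -c "
from h import *
go(446,300,11,82.4)"
```

```text
tcp_pos: [0.4443, 0.2936, 0.0374]
contact_force: [-0.9, -1.1, 0.3]
gripper_width: 0.357
finger_force: 39.9
t 24.1 tcp [444.3 293.6  37.4] yaw 82.4 shift [  1.7   6.4 -26.4] turn -0.0 q7 -1.15 F [-0.9 -1.1  0.3] w 0.36 grip 39.9
```

```bash
python3 -m pendant '[[[0.75,1.5,6.5,-10,0,0,0],[0.75,1.5,6.5,-17,0,0,0],[0.75,1.5,6.5,-22,0,0,0],[0.75,1.5,6.5,-24,0,0,0],[0.75,1.5,6.5,-25.5,0,0,0],[0.75,1.5,6.5,-26.5,0,0,0],[0.75,1.5,6.5,-27,0,0,0],[0.75,1.5,6.5,-27,0,0,0]]]' | egrep 'pos|force|width'
```

```text
tcp_pos: [0.4475, 0.3031, 0.0132]
contact_force: [0.1, 1.0, -1.0]
gripper_width: 0.356
finger_force: 39.9
```

```bash
python3 -m pendant '[[[0.75,0,0,-1.5,0,0,0],[0.75,0,0,-2.5,0,0,0],[0.75,0,0,-3,0,0,0],[0.75,0,0,-3,0,0,0]]]' | egrep 'pos|force|width'
```

```text
tcp_pos: [0.4475, 0.3031, 0.0107]
contact_force: [-1.3, -0.7, 8.0]
gripper_width: 0.356
finger_force: 40.8
```

Seated. I'll release it, lift off, and look over the whole bench.

```bash
python3 -m pendant '[[[0.62,0,0,0.5,0,0,0],[0.5,0,0,0.5,0,0,0],[0.5,0,0,0.5,0,0,0],[0.5,0,0,15,0,0,0],[0.5,0,0,50,0,0,0],[0.5,0,0,90,0,0,0],[0.5,0,-50,90,0,0,0],[0.5,10,-100,90,0,0,0],[0.5,20,-150,90,0,0,0],[0.5,20,-200,90,0,0,0]]]' | egrep 'pos|force'
python3 -m pendant '[[[0.5,20,-50,0,0,0,0],[0.5,40,-100,0,0,0,0],[0.5,60,-150,0,0,0,0],[0.5,60,-200,0,0,0,0],[0.5,60,-250,0,0,0,0],[0.5,60,-250,0,0,0,0]]]' | egrep 'pos|force'
cat >> h.py <<'E'
def look(things):
    for n in ("top","side"):
        c=read_camera(n)
        for t in things:
            for r in nets.regions_of(n,t):
                P=maskpts(c,r["mask"])
                if r["p"]<.3 or len(P)<20: continue
                zt=np.percentile(P[:,2],95); Q=P[P[:,2]>zt-.008]
                rect=cv2.minAreaRect((Q[:,:2]*1000).astype(np.float32))
                w,h=rect[1]; a=rect[2] if w>h else rect[2]+90
                print(n,t,round(r["p"],2),"ztop",zt.round(3),"c",np.round(rect[0]),np.round(rect[1]),"long axis",round(a))
        yield n,c
E
python3 - <<'E'
from h import *
for n in ("top","side"): tubes(n)
for n,c in look(["mailer_a","objective_a","box","dish"]):
    im=c["pixels"]; a=im[125:285,115:430] if n=="top" else im[100:400,150:430]
    cv2.imwrite(f"pics/m_{n}.png",cv2.resize(a,(788,400) if n=="top" else (560,600),interpolation=cv2.INTER_CUBIC))
go(537,6,90,0)
E
```

```text
tcp_pos: [0.4686, 0.1034, 0.1014]
contact_force: [0.6, -0.3, -0.5]
finger_force: 0.0
tcp_pos: [0.5266, -0.1525, 0.1007]
contact_force: [-0.1, -0.3, -0.4]
finger_force: 0.0
top 0.82 c [458. 400.] size [86. 30.] axis 83.8 label n 134 of 151 perp pct [-13.5  -0.4  14.5] theta [-57.  -1.  59.]
top 0.76 c [447. 305.] size [86. 30.] axis 82.2 label n 140 of 142 perp pct [-13.4   0.2  13.2] theta [-51.   1.  52.]
top 0.56 c [ 628. -178.] size [50. 50.] axis 157.2 label n 216 of 229 perp pct [-22.    1.   22.3] theta [-65.   6.  63.]
side 0.84 c [451. 295.] size [103.  27.] axis 83.1 label n 88 of 88 perp pct [-12.8   1.2  13.1] theta [-42.   3.  58.]
side 0.74 c [463. 398.] size [95. 28.] axis 83.1 label n 77 of 78 perp pct [-13.8   1.3  13.6] theta [-50.   4.  73.]
top mailer_a 0.9 ztop 0.022 c [431.  52.] [86. 37.] long axis 77
top mailer_a 0.73 ztop 0.022 c [533. 132.] [37. 87.] long axis 100
top objective_a 0.47 ztop 0.049 c [625. 172.] [15. 13.] long axis 89
top objective_a 0.44 ztop 0.049 c [538.   7.] [12. 15.] long axis 179
top box 0.85 ztop 0.048 c [706. -13.] [159. 141.] long axis 84
top box 0.34 ztop 0.02 c [451. 350.] [211. 120.] long axis 82
top dish 0.91 ztop 0.027 c [ 485. -316.] [226. 134.] long axis 54
side mailer_a 0.54 ztop 0.018 c [528.  99.] [12. 35.] long axis 102
side objective_a 0.7 ztop 0.046 c [523. -71.] [165.  13.] long axis 75
side box 0.77 ztop 0.048 c [700. -59.] [274. 157.] long axis 72
side dish 0.78 ztop 0.026 c [ 459. -347.] [148. 149.] long axis 121
t 27.6 tcp [ 527.4 -144.7  100.1] yaw 82.5 shift [  9.6 150.7 -10.1] turn -82.5 q7 -0.21 F [ 0.2 -0.  -0.3] w 0.5 grip 0.0
```

View pics/m_top.png

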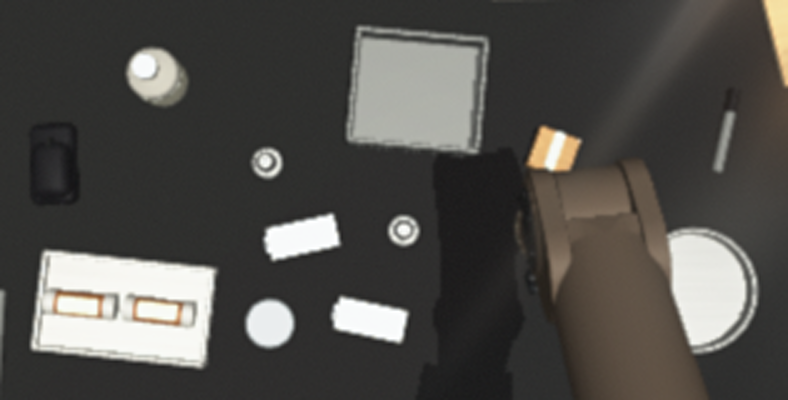

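```bash
python3 -m pendant '[[[0.45,4,45,0,0,0,0],[0.45,8,90,0,0,0,0],[0.45,12,130,0,0,0,0],[0.45,12,148,0,0,0,0],[0.45,12,148,-20,0,0,0],[0.45,12,148,-20,0,0,0],[0.45,12,148,-20,0,0,0]]]' 60| egrep 'pos|force'
python3 - <<'E'
from h import *
go(539.5,4.5,6)
E
```

```text
tcp_pos: [0.539, 0.0025, 0.08]
contact_force: [0.7, -0.1, 0.2]
finger_force: 0.0
t 28.4 tcp [539.    2.5  80. ] yaw 82.4 shift [  0.5   2.  -74. ] turn 0.0 q7 -0.51 F [ 0.7 -0.1  0.2] w 0.55 grip 0.0
```

```bash
python3 -m pendant '[[[0.45,0.5,2,-30,0,0,0],[0.45,0.5,2,-50,0,0,0],[0.45,0.5,2,-65,0,0,0],[0.45,0.5,2,-73,0,0,0],[0.45,0.5,2,-73,0,0,0],[0.45,0.5,2,-73,0,0,0],[0.75,0.5,2,-73,0,0,0],[0.75,0.5,2,-73,0,0,0],[0.75,0.5,2,-73,0,0,0],[0.75,0.5,2,-73,0,0,0]]]' 60 | egrep 'pos|force|width'
python3 -m pendant '[[[0.75,0,0,10,0,0,0],[0.75,0,0,40,0,0,0],[0.75,0,0,80,0,0,0],[0.75,0,0,95,0,0,0],[0.75,-8,-20,95,0,0,0],[0.75,-20,-60,95,0,0,0],[0.75,-30,-105,95,0,0,0],[0.75,-40,-150,95,0,0,0],[0.75,-50,-195,95,0,0,0],[0.75,-60,-240,95,0,0,0]]]' | egrep 'pos|force|width'
python3 -c "
from h import *
go(458.5,-373,50)"
```

```text
tcp_pos: [0.5405, 0.0049, 0.0084]
contact_force: [-1.3, -0.2, 5.6]
gripper_width: 0.373
finger_force: 58.9
tcp_pos: [0.4794, -0.2368, 0.1033]
contact_force: [1.6, -0.4, -1.7]
gripper_width: 0.376
finger_force: 59.7
t 30.4 tcp [ 479.4 -236.8  103.3] yaw 82.5 shift [ -20.9 -136.2  -53.3] turn 0.0 q7 -0.02 F [ 1.6 -0.4 -1.7] w 0.38 grip 59.7
```

```bash
python3 -m pendant '[[[0.75,-8,-45,0,0,0,0],[0.75,-16,-90,0,0,0,0],[0.75,-20,-120,0,0,0,0],[0.75,-21,-132,0,0,0,0],[0.75,-21,-132,-30,0,0,0],[0.75,-21,-132,-60,0,0,0],[0.75,-21,-132,-75,0,0,0],[0.75,-21,-132,-75,0,0,0],[0.75,-21,-132,-75,0,0,0]]]' | egrep 'pos|force|width'
python3 -c "
from h import *
go(458.5,-373,13.4)"
```

```text
tcp_pos: [0.4596, -0.3667, 0.028]
contact_force: [-0.2, 0.2, -0.4]
gripper_width: 0.372
finger_force: 59.8
t 31.2 tcp [ 459.6 -366.7   28. ] yaw 82.5 shift [ -1.1  -6.3 -14.6] turn 0.0 q7 0.17 F [-0.2  0.2 -0.4] w 0.37 grip 59.8
```

```bash
python3 -m pendant '[[[0.75,-1,-6,-6,0,0,0],[0.75,-1,-6,-10,0,0,0],[0.75,-1,-6,-12,0,0,0],[0.75,-1,-6,-13,0,0,0],[0.75,-1,-6,-14,0,0,0],[0.75,-1,-6,-14.5,0,0,0],[0.75,-1,-6,-14.5,0,0,0]]]' | egrep 'pos|force|width'
```

```text
tcp_pos: [0.4579, -0.3729, 0.0134]
contact_force: [-3.2, 1.4, 7.9]
gripper_width: 0.371
finger_force: 60.8
```

```bash
python3 -m pendant '[[[0.62,0,0,0.5,0,0,0],[0.45,0,0,0.5,0,0,0],[0.45,0,0,0.5,0,0,0],[0.45,0,0,20,0,0,0],[0.45,0,0,60,0,0,0],[0.45,0,0,100,0,0,0],[0.45,15,45,100,0,0,0],[0.45,30,90,100,0,0,0],[0.45,45,135,100,0,0,0],[0.45,60,180,100,0,0,0]]]' | egrep 'pos|force'
python3 - <<'E'
from h import *
for _ in look(["objective_a","mailer_a"]): pass
go(626,168,110)
E
```

```text
tcp_pos: [0.5183, -0.1914, 0.1129]
contact_force: [0.8, -0.1, 0.3]
finger_force: 0.0
top objective_a 0.69 ztop 0.048 c [625. 172.] [15. 13.] long axis 86
top mailer_a 0.73 ztop 0.021 c [533. 131.] [36. 85.] long axis 100
side objective_a 0.81 ztop 0.052 c [ 459. -375.] [18. 14.] long axis 48
side mailer_a 0.87 ztop 0.018 c [434.  48.] [90. 38.] long axis 78
t 33.2 tcp [ 517.5 -194.2  112.5] yaw 82.4 shift [108.5 362.2  -2.5] turn 0.0 q7 -0.11 F [ 0.3 -1.   0.1] w 0.55 grip 0.0
```

```bash
python3 -m pendant '[[[0.45,13,45,0,0,0,0],[0.45,26,90,0,0,0,0],[0.45,39,135,0,0,0,0],[0.45,52,180,0,0,0,0],[0.45,65,225,0,0,0,0],[0.45,78,270,0,0,0,0],[0.45,91,310,0,0,0,0],[0.45,104,345,0,0,0,0],[0.45,108,360,0,0,0,0],[0.45,108,360,0,0,0,0]]]' | egrep 'pos|force'
python3 -m pendant '[[[0.45,0,0,-20,0,0,0],[0.45,0,0,-20,0,0,0],[0.45,0,0,-20,0,0,0]]]' | egrep 'pos|force'
python3 - <<'E'
from h import *
for _ in look(["mailer_a"]): pass
go(625.5,168.5,8)
E
```

```text
tcp_pos: [0.6262, 0.1684, 0.1122]
contact_force: [-0.9, -0.6, 0.0]
finger_force: 0.0
tcp_pos: [0.6257, 0.1642, 0.0924]
contact_force: [-1.8, 0.1, 0.7]
finger_force: 0.0
side mailer_a 0.91 ztop 0.018 c [434.  47.] [87. 38.] long axis 76
side mailer_a 0.88 ztop 0.018 c [536. 131.] [38. 95.] long axis 101
t 34.8 tcp [626.3 166.4  93.5] yaw 82.4 shift [ -0.8   2.1 -85.5] turn 0.0 q7 -0.73 F [-0.2 -0.3  0.5] w 0.55 grip 0.0
```

```bash
python3 -m pendant '[[[0.45,-0.5,2,-35,0,0,0],[0.45,-0.5,2,-60,0,0,0],[0.45,-0.5,2,-76,0,0,0],[0.45,-0.5,2,-84,0,0,0],[0.45,-0.5,2,-84,0,0,0],[0.45,-0.5,2,-84,0,0,0],[0.75,-0.5,2,-84,0,0,0],[0.75,-0.5,2,-84,0,0,0],[0.75,-0.5,2,-84,0,0,0],[0.75,-0.5,2,-84,0,0,0]]]' 60 | egrep 'pos|force|width'
python3 -m pendant '[[[0.75,0,0,10,0,0,0],[0.75,0,0,40,0,0,0],[0.75,0,0,80,0,0,0],[0.75,-8,-20,95,0,0,0],[0.75,-24,-60,95,0,0,0],[0.75,-40,-105,95,0,0,0],[0.75,-56,-150,95,0,0,0],[0.75,-72,-195,95,0,0,0],[0.75,-88,-240,95,0,0,0],[0.75,-104,-285,95,0,0,0]]]' | egrep 'pos|force|width'
python3 -m pendant '[[[0.75,-12,-40,0,0,0,0],[0.75,-24,-80,0,0,0,0],[0.75,-36,-120,0,0,0,0],[0.75,-48,-160,0,0,0,0],[0.75,-60,-190,0,0,0,0],[0.75,-62,-200,0,0,0,0],[0.75,-62,-200,0,0,0,0]]]' | egrep 'pos|force|width'
python3 -c "
from h import *
go(458.5,-318,28)"
```

```text
tcp_pos: [0.6263, 0.1694, 0.0102]
contact_force: [-0.4, 0.2, 6.2]
gripper_width: 0.368
finger_force: 59.1
tcp_pos: [0.5207, -0.1177, 0.1047]
contact_force: [1.5, -1.0, -1.7]
gripper_width: 0.375
finger_force: 59.7
tcp_pos: [0.4587, -0.3179, 0.1042]
contact_force: [-0.2, 0.7, -1.8]
gripper_width: 0.37
finger_force: 59.7
t 37.5 tcp [ 458.7 -317.9  104.2] yaw 82.3 shift [ -0.2  -0.1 -76.2] turn 0.0 q7 0.13 F [-0.2  0.7 -1.8] w 0.37 grip 59.7
```

```bash
python3 -m pendant '[[[0.75,0,0,-35,0,0,0],[0.75,0,0,-60,0,0,0],[0.75,0,0,-75,0,0,0],[0.75,0,0,-82,0,0,0],[0.75,0,0,-85,0,0,0],[0.75,0,0,-86,0,0,0],[0.75,0,0,-87,0,0,0],[0.75,0,0,-87,0,0,0]]]' | egrep 'pos|force|width'
```

```text
tcp_pos: [0.4598, -0.3161, 0.0173]
contact_force: [-0.3, -0.2, -1.9]
gripper_width: 0.369
finger_force: 59.8
```

```bash
python3 -m pendant '[[[0.75,0,0,-1,0,0,0],[0.75,0,0,-2,0,0,0],[0.75,0,0,-2.5,0,0,0],[0.75,0,0,-2.5,0,0,0]]]' | egrep 'pos|force|width'
```

```text
tcp_pos: [0.4596, -0.3162, 0.0152]
contact_force: [-3.2, 1.9, 11.7]
gripper_width: 0.372
finger_force: 61.1
```

```bash
python3 -m pendant '[[[0.62,0,0,0.5,0,0,0],[0.45,0,0,0.5,0,0,0],[0.45,0,0,0.5,0,0,0],[0.45,0,0,20,0,0,0],[0.45,0,0,60,0,0,0],[0.45,0,0,100,0,0,0],[0.4,0,45,100,0,0,0],[0.4,0,90,100,0,0,0],[0.4,0,135,90,0,0,0],[0.4,0,180,80,0,0,0]]]' | egrep 'pos|force'
python3 - <<'E'
from h import *
for _ in look(["mailer_a","objective_a"]): pass
go(432.5,50,60,77)
E
```

```text
tcp_pos: [0.4595, -0.1346, 0.0943]
contact_force: [0.9, 0.6, 0.6]
finger_force: 0.0
top mailer_a 0.77 ztop 0.022 c [533. 131.] [38. 85.] long axis 101
top mailer_a 0.55 ztop 0.021 c [431.  51.] [85. 38.] long axis 76
top objective_a 0.65 ztop 0.053 c [ 461. -314.] [13. 20.] long axis 113
top objective_a 0.33 ztop 0.027 c [ 445. -302.] [148. 236.] long axis 105
side mailer_a 0.56 ztop 0.017 c [423.  51.] [89. 25.] long axis 82
side mailer_a 0.53 ztop 0.019 c [521. -13.] [259.  19.] long axis 80
side objective_a 0.98 ztop 0.052 c [ 459. -338.] [59. 14.] long axis 82
side objective_a 0.56 ztop 0.052 c [ 460. -373.] [16. 17.] long axis 101
t 40.0 tcp [ 459.5 -137.1   94.2] yaw 82.4 shift [-27.  187.1 -34.2] turn -5.4 q7 -0.22 F [0.7 0.3 0.1] w 0.6 grip 0.0
```

```bash
python3 -m pendant '[[[0.4,-7,45,0,0,0,-2],[0.4,-14,90,0,0,0,-4],[0.4,-21,135,0,0,0,-6],[0.4,-27,170,-10,0,0,-6],[0.4,-27,187,-35,0,0,-6],[0.4,-27,187,-35,0,0,-6],[0.4,-27,187,-35,0,0,-6]]]' 40 | egrep 'pos|force|width'
python3 - <<'E'
from h import *
go(432.5,50,3,76.5)
E
```

```text
tcp_pos: [0.4325, 0.0498, 0.059]
contact_force: [-0.5, -0.2, -0.4]
gripper_width: 0.601
finger_force: 0.0
t 40.6 tcp [432.5  49.8  59. ] yaw 76.4 shift [  0.    0.2 -56. ] turn 0.1 q7 -0.79 F [-0.5 -0.2 -0.4] w 0.6 grip 0.0
```

```bash
python3 -m pendant '[[[0.4,0,0,-20,0,0,0],[0.4,0,0,-38,0,0,0],[0.4,0,0,-50,0,0,0],[0.4,0,0,-55,0,0,0],[0.4,0,0,-55,0,0,0],[0.7,0,0,-55,0,0,0],[0.7,0,0,-55,0,0,0],[0.7,0,0,-55,0,0,0],[0.7,0,0,-55,0,0,0]]]' 40 | egrep 'pos|force|width'
python3 -m pendant '[[[0.7,0,0,20,0,0,0],[0.7,0,0,60,0,0,-8],[0.7,20,0,100,0,0,-16],[0.7,60,0,110,0,0,-24],[0.7,100,-5,110,0,0,-32],[0.7,140,-10,110,0,0,-40],[0.7,180,-20,110,0,0,-48],[0.7,220,-25,110,0,0,-56],[0.7,250,-30,110,0,0,-64],[0.7,275,-33,110,0,0,-72]]]' | egrep 'pos|force|width'
python3 -m pendant '[[[0.7,0,0,0,0,0,-8],[0.7,0,0,0,0,0,-11],[0.7,0,0,0,0,0,-11],[0.7,0,0,0,0,0,-11]]]' | egrep 'force|width'
python3 - <<'E'
from h import *
go(711.5,15,40,-6.5)
E
```

```text
tcp_pos: [0.433, 0.0505, 0.005]
contact_force: [-0.7, -2.7, 8.3]
gripper_width: 0.43
finger_force: 40.9
tcp_pos: [0.709, 0.0173, 0.1143]
contact_force: [0.6, 0.5, 0.1]
gripper_width: 0.432
finger_force: 40.4
contact_force: [0.5, -0.0, -0.5]
gripper_width: 0.433
finger_force: 40.3
t 43.0 tcp [707.2  18.1 114.3] yaw -6.4 shift [  4.3  -3.1 -74.3] turn -0.1 q7 -1.81 F [ 0.5 -0.  -0.5] w 0.43 grip 40.3
```

```bash
python3 -m pendant '[[[0.7,4,-3,-35,0,0,0],[0.7,4,-3,-65,0,0,0],[0.7,4,-3,-85,0,0,0],[0.7,4,-3,-97,0,0,0],[0.7,4,-3,-101,0,0,0],[0.7,4,-3,-103,0,0,0],[0.7,4,-3,-103,0,0,0]]]' | egrep 'pos|force|width'
```

```text
tcp_pos: [0.7121, 0.0151, 0.0121]
contact_force: [0.1, -0.7, -0.4]
gripper_width: 0.432
finger_force: 40.4
```

```bash
python3 -m pendant '[[[0.55,0,0,0,0,0,0],[0.48,0,0,0,0,0,0],[0.48,0,0,0,0,0,0],[0.48,0,0,30,0,0,0],[0.48,0,0,70,0,0,0],[0.48,0,0,90,0,0,0],[0.48,0,-30,90,0,0,8],[0.48,0,-80,90,0,0,16],[0.48,0,-130,90,0,0,24],[0.48,0,-180,90,0,0,32]]]' | egrep 'pos|force|width'
python3 - <<'E'
from h import *
for _ in look(["mailer_a"]): pass
go(534,131,60,100.5)
E
```

```text
tcp_pos: [0.7114, -0.1667, 0.1017]
contact_force: [0.7, -0.4, -0.9]
gripper_width: 0.524
finger_force: 0.0
top mailer_a 0.73 ztop 0.021 c [533. 133.] [38. 86.] long axis 101
top mailer_a 0.59 ztop 0.026 c [711.  16.] [38. 86.] long axis 173
side mailer_a 0.81 ztop 0.023 c [711.  12.] [44. 82.] long axis 171
side mailer_a 0.56 ztop 0.018 c [536. 129.] [39. 91.] long axis 100
t 44.9 tcp [ 710.9 -167.9  101.1] yaw 25.2 shift [-176.9  298.9  -41.1] turn 75.3 q7 -1.08 F [ 0.7  1.4 -0.6] w 0.52 grip 0.0
```

```bash
python3 -m pendant '[[[0.4,-20,34,0,0,0,8],[0.4,-40,68,0,0,0,16],[0.4,-60,102,0,0,0,24],[0.4,-80,136,0,0,0,32],[0.4,-100,170,0,0,0,40],[0.4,-120,204,0,0,0,48],[0.4,-140,238,0,0,0,56],[0.4,-160,272,0,0,0,64],[0.4,-177,299,-10,0,0,72],[0.4,-177,299,-20,0,0,75]]]' | egrep 'pos|force|width'
python3 -m pendant '[[[0.4,0,0,-20,0,0,0],[0.4,0,0,-20,0,0,0],[0.4,0,0,-20,0,0,0]]]' | egrep 'force|width'
python3 - <<'E'
from h import *
go(534.5,131,5,100.5)
E
```

```text
tcp_pos: [0.5312, 0.1415, 0.0821]
contact_force: [0.2, -0.6, -0.3]
gripper_width: 0.602
finger_force: 0.0
contact_force: [0.1, -0.5, 0.6]
gripper_width: 0.598
finger_force: 0.0
t 46.1 tcp [533.8 135.2  61.4] yaw 100.5 shift [  0.7  -4.2 -56.4] turn -0.0 q7 -0.54 F [ 0.1 -0.5  0.6] w 0.6 grip 0.0
```

```bash
python3 -m pendant '[[[0.4,0.5,-4,-20,0,0,0],[0.4,0.5,-4,-38,0,0,0],[0.4,0.5,-4,-50,0,0,0],[0.4,0.5,-4,-56,0,0,0],[0.4,0.5,-4,-56,0,0,0],[0.7,0.5,-4,-56,0,0,0],[0.7,0.5,-4,-56,0,0,0],[0.7,0.5,-4,-56,0,0,0],[0.7,0.5,-4,-56,0,0,0]]]' 40 | egrep 'pos|force|width'
python3 -m pendant '[[[0.7,0,0,20,0,0,0],[0.7,0,0,60,0,0,8],[0.7,10,-15,100,0,0,16],[0.7,35,-40,110,0,0,24],[0.7,60,-65,110,0,0,32],[0.7,85,-90,110,0,0,40],[0.7,110,-115,110,0,0,48],[0.7,135,-140,110,0,0,56],[0.7,155,-165,110,0,0,64],[0.7,170,-178,110,0,0,72]]]' | egrep 'pos|force|width'
python3 -m pendant '[[[0.7,0,0,0,0,0,1],[0.7,0,0,0,0,0,1],[0.7,0,0,0,0,0,1]]]' | egrep 'force|width'
python3 - <<'E'
from h import *
go(704.5,-47,12,-6.5)
E
```

```text
tcp_pos: [0.5355, 0.1304, 0.006]
contact_force: [-0.1, -1.5, 6.1]
gripper_width: 0.427
finger_force: 41.1
tcp_pos: [0.7059, -0.0519, 0.1147]
contact_force: [0.3, -0.6, -1.1]
gripper_width: 0.432
finger_force: 40.3
contact_force: [-0.0, 0.9, 0.0]
gripper_width: 0.429
finger_force: 40.3
t 48.4 tcp [704.2 -46.7 115.2] yaw 173.4 shift [   0.3   -0.3 -103.2] turn 0.1 q7 0.99 F [-0.   0.9  0. ] w 0.43 grip 40.3
```

```bash
python3 -m pendant '[[[0.7,0,0,-35,0,0,0],[0.7,0,0,-65,0,0,0],[0.7,0,0,-85,0,0,0],[0.7,0,0,-97,0,0,0],[0.7,0,0,-101,0,0,0],[0.7,0,0,-103,0,0,0],[0.7,0,0,-103,0,0,0]]]' | egrep 'pos|force|width'
python3 -m pendant '[[[0.55,0,0,0,0,0,0],[0.48,0,0,0,0,0,0],[0.48,0,0,0,0,0,0],[0.48,0,0,30,0,0,0],[0.48,0,0,70,0,0,0],[0.48,0,0,120,0,0,0],[0.48,0,0,170,0,0,0],[0.48,0,-50,170,0,0,0],[0.48,0,-100,170,0,0,0],[0.48,0,-150,170,0,0,0]]]' | egrep 'pos|force|width'
python3 -m pendant '[[[0.48,-20,-45,0,0,0,0],[0.48,-40,-90,0,0,0,0],[0.48,-60,-135,0,0,0,0],[0.48,-60,-135,0,0,0,0]]]' | egrep 'pos|force|width'
python3 - <<'E'
from h import *
for n in ("top","side"): tubes(n)
for n,c in look(["mailer_a","objective_a","petri","carton","mouse","marker","washbottle"]):
    im=c["pixels"]; a=im[125:285,115:430] if n=="top" else im[100:400,150:430]
    cv2.imwrite(f"pics/f_{n}.png",cv2.resize(a,(788,400) if n=="top" else (560,600),interpolation=cv2.INTER_CUBIC))
E
```

```text
tcp_pos: [0.7055, -0.0477, 0.0131]
contact_force: [-0.1, 0.1, 0.4]
gripper_width: 0.433
finger_force: 40.3
tcp_pos: [0.705, -0.1996, 0.1832]
contact_force: [-0.3, -0.4, 0.5]
gripper_width: 0.524
finger_force: 0.0
tcp_pos: [0.6406, -0.3439, 0.1813]
contact_force: [-0.4, -0.3, -0.5]
gripper_width: 0.522
finger_force: 0.0
top 0.58 c [458. 401.] size [87. 30.] axis 83.7 label n 126 of 144 perp pct [-12.9  -0.8  13.5] theta [-50.  -2.  43.]
top 0.57 c [447. 305.] size [83. 29.] axis 81.7 label n 136 of 139 perp pct [-13.    0.4  12.4] theta [-51.   1.  46.]
side 0.75 c [450. 301.] size [88. 30.] axis 82.5 label n 95 of 95 perp pct [-11.6   2.5  14.5] theta [-43.   7.  63.]
top mailer_a 0.9 ztop 0.026 c [702. -46.] [38. 88.] long axis 173
top mailer_a 0.83 ztop 0.027 c [711.  16.] [38. 86.] long axis 173
top objective_a 0.69 ztop 0.052 c [ 461. -313.] [17. 21.] long axis 144
top objective_a 0.57 ztop 0.054 c [ 459. -369.] [19. 14.] long axis 79
top petri 0.5 ztop 0.017 c [429. 173.] [52. 55.] long axis 180
top carton 0.77 ztop 0.034 c [ 628. -178.] [50. 51.] long axis 158
top mouse 0.58 zt
[... 226 characters left out ...]
[96. 51.] long axis 18
side objective_a 0.96 ztop 0.052 c [ 460. -337.] [57. 16.] long axis 82
side objective_a 0.91 ztop 0.052 c [ 460. -373.] [15. 16.] long axis 115
side petri 0.81 ztop 0.014 c [432. 170.] [55. 56.] long axis 107
side petri 0.47 ztop 0.027 c [ 459. -347.] [149. 147.] long axis 75
side carton 0.61 ztop 0.03 c [ 631. -180.] [53. 50.] long axis 68
side carton 0.58 ztop 0.014 c [431. 169.] [52. 56.] long axis 104
side mouse 0.91 ztop 0.031 c [630. 425.] [40. 68.] long axis 180
side mouse 0.49 ztop 0.027 c [ 460. -347.] [148. 149.] long axis 95
side marker 0.74 ztop 0.013 c [ 654. -399.] [ 13. 105.] long axis 165
side marker 0.72 ztop 0.036 c [463. 396.] [87. 22.] long axis 83
```

View pics/f_top.png

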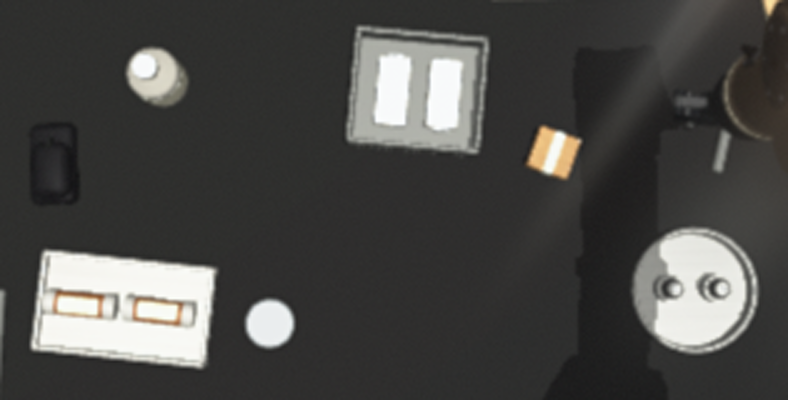

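View pics/f_side.png

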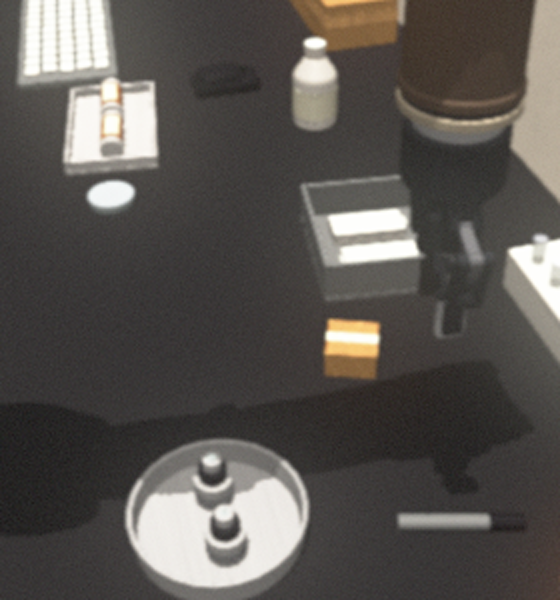

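The top view shows both mailers flat in the box at (393,90) and (443,95). The tubes lie label-up in the tray at (82,305) and (160,310). The objectives stand in the dish at (668,288) and (714,288), and the bystanders haven't moved.

```bash
python3 -c "
from station import ticket
print(ticket.job_done())"
```

```text
the job is handed in; nothing more can be done
None
```

I handed the job in at about 50 s of the 210 s: both tubes were rolled label-up together on the bench before going label-up into the tray, both objectives stand in the dish, both mailers lie in the box, and everything else is where it was.

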